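Rake out the open joint of a worktop sample

TASK

Take the joint raker out of its ring stand, lower its tip into the open joint of the worktop sample at the end by the upstand, and draw it slowly (always under 10 cm/s) and with a light touch along the whole joint, round both bends and out past the open end, without lifting the tip out of the joint on the way. Then stand the raker upright in its ring again and let go, leaving the bulb, the tape and the terminal strip where they are.

Things in the scene. Friction and masses are not known exactly. Their poses are not given: they have to be found in the camera images.
- raker: Joint raker (stylus) 138 mm tall, tip down; origin at the tip, z up along it. From the tip up: steel pin 5 mm across, ball end (to 16 mm), shank 8 mm across (to 50), dark wooden ball bulb 32 mm across (centre at 62), wooden grip 20 x 20 mm square (82 to 138), flats facing its x and y: grip it there from above, about 110 mm over the tip. 50 to 85 g, heavy shank: it hangs upright in its ring.
- stand: Fixed steel ring stand: dark base plate 85 x 80 x 8 mm, a post 10 mm across at 35 mm along its +x axis, and a level ring (outside 36 mm, hole 22 mm, 6 mm thick) above the origin. The origin is on the counter under the ring's centre.
- ring_top (a point): Centre of the ring's hole at its upper face, 60 mm above the counter. With the raker standing here, the bulb rests on the rim of the hole and the tip hangs about 10 mm above the counter (50 mm below this point).
- board: Fixed worktop sample, 160 (x) by 240 mm (y); origin: centre of its underside on the counter. 8 mm brown wood under two white slabs 12 mm thick (upper face 20 mm over the counter); between them an open joint, a groove 10 mm wide, 12 mm deep, of three straight lines. It starts at the 45 mm high upstand (face at y = +100 mm) and runs out open at the -y edge. Push on the sample with under 20 N.
- joint_start (a point): On the joint's centre line, level with the slabs' upper face, 15 mm from the upstand: board (-30, +85, 20) mm. Lower the tip in here, within 30 mm of the upstand, and draw it about 7 mm (at least 4) below the upper face, free of the groove's bottom. Elsewhere carry the tip more than 30 mm above the slabs.
- joint_bend1 (a point): First bend of the joint's centre line, level with the slabs' upper face: board (-30, +30, 20) mm.
- joint_bend2 (a point): Second bend of the joint's centre line, level with the slabs' upper face: board (+30, -30, 20) mm.
- joint_exit (a point): Open end of the joint's centre line at the sample's edge, level with the slabs' upper face: board (+30, -120, 20) mm. Draw the tip 10 to 30 mm straight on past it, still below the upper face, before lifting.
- bulb: Bystander: white spotlight bulb standing on its face, 51 mm across, 58 mm tall; origin at the centre of its underside.
- black_tape: Bystander: small roll of black tape lying flat, 55 mm across, 19 mm tall; origin at the centre of its underside.
- strip: Bystander: white screw terminal strip, 19 x 66 x 16 mm, long along its y axis; origin at the centre of its underside.
Mind the look-alikes: they are no part of the job. Of the things that look like the raker, the middle-sized one is meant.

How it is judged:
On the way, in this order (a step that is already met when the one before it is completed fails the run):
1. the tip is in the joint near its start by the upstand (horizontal distance between raker and joint_start below 0.012 m and z of raker in the frame of board between 0.004 and 0.017 m), for 0.1 s.
2. the tip is in the joint at the first bend (horizontal distance between raker and joint_bend1 below 0.012 m and z of raker in the frame of board between 0.004 and 0.017 m), for 0.05 s.
3. the tip is in the joint at the second bend (horizontal distance between raker and joint_bend2 below 0.012 m and z of raker in the frame of board between 0.004 and 0.017 m), for 0.05 s.
4. the tip has come out past the open end, still below the slabs' upper face (y of raker in the frame of board between -0.18 and -0.122 m and z of raker in the frame of board below 0.018 m and x of raker in the frame of board between 0.015 and 0.045 m), for 0.05 s.
At the end, for the whole second after the job is handed in: The raker stands in the ring on its bulb, tip down, within 0.2 rad (11 degrees) of upright, its tip within 10 mm of the ring's axis and 45 to 55 mm below the ring's upper face, at rest and let go (horizontal distance between raker and ring_top below 0.01 m and z of raker in the frame of ring_top between -0.055 and -0.045 m and angle between raker's own z axis and vertical below 0.2 rad and linear speed of raker below 0.03 m/s and contact force between the fingers and raker below 0.05 N and contact force between raker and stand above 0.1 N); the robot touches nothing.
It fails at once if the tip moves at over 10 cm/s in the joint (z of raker in the frame of board below 0.018 m and x of raker in the frame of board between -0.06 and 0.06 m and y of raker in the frame of board between -0.12 and 0.1 m and linear speed of raker above 0.1 m/s).
It fails at once if the tip is at or less than 20 mm above the slabs' upper face over the joint, more than 50 mm from the upstand (lifted out, or lowered in too late) (z of raker in the frame of board between 0.0195 and 0.04 m and x of raker in the frame of board between -0.06 and 0.06 m and y of raker in the frame of board between -0.115 and 0.05 m).
It fails at once if the raker pushes on the sample with over 20 N (contact force between raker and board above 20 N).
It fails at once if the bulb, the tape or the terminal strip is shifted by over 20 mm (distance of any of bulb, black_tape, strip from where it was at the start of the episode above 0.02 m).
It also fails if it takes over 72 s, if anything falls off the work surface, if the arm or the gripper's body presses on something with over 40 N, if the wrist force passes 120 N, or if a joint passes its speed limit or range.

ROBOT

A 7-joint arm with a two-finger parallel gripper is mounted at the origin on a cart in front of the work surface, level with it; the furniture and walls round the work are solid. World frame = base frame: x ahead of the robot, y to its left, z up, the work surface at z = 0. Lengths are in m, angles in rad, forces in N, time in s.
With the tool pointing down it reaches from about 0.425 to 0.975 m from the base axis. Payload 16.7 kg.
Tool frame: the origin (TCP) lies midway between the tips of the shut fingers; the grasp point (between the pads) lies 19 mm behind it (r.hold_point_z is the distance from the TCP to the grasp point, in m); z points along the fingers, y is the line along which they close (so a half turn about z gives the same grasp; the last joint's range is limited). The gripper opens to 85 mm and grips with 20 to 120 N. Pads are 22 mm wide; open, the fingers measure 114 mm over their backs; the gripper's body (76 mm by 85 mm) begins 54 mm behind the grasp point. The pads swing forward as they close: fully open they stand 13 mm farther back than shut.
Start: joints at [1.185, 0.426, 0.074, 1.606, -0.034, 1.111, -0.067], TCP at [0.158, -0.656, 0.231] pointing down, gripper open.
Joint ranges: [-2.85, 2.85], [-0.5, 2.14], [-1.23, 1.37], [0.21, 2.46], [-1.02, 4.16], [0.16, 2.05], [-2.73, 2.73]. Speed limits (rad/s): [1.89, 1.89, 2.39, 2.39, 3.01, 3.01, 3.01].

INTERFACE

Orientations are given as a unit quaternion [w, x, y, z].
In Python, from bench import status, vision, finish_job, r gives the robot as it stands. The module is installed in compiled form; this text tells all that it offers.
- The arm moves only by the tool send_rows, never from a script. Its argument "series" is a list of rows, each an object of numbers: "x", "y", "z": the shift along the tool's x, y, z in m; "turn": the turn about the tool's z in degrees. A call has exactly 8 rows; each row is the pose to reach, as a shift and turn from the pose commanded when the call began, along the tool's axes at that moment; what a row does not reach only later rows make up. A row lasts 1/8 s, in which the tool goes at most 62.5 mm and 10.7 degrees, less where a joint would pass 70% of its speed; a pose out of reach is approached as far as the arm can. A call with a gripper value outside its range is refused whole. "grip" is the finger opening in m, from 0 to 0.0854, set as the call begins (left out, the last holds). The fingers move at their own pace and stop on an object; the grip force is fixed at half the most. Time passes only in rows, so rows that repeat a pose let the fingers close, or fill a call up. It gives the time, the measured TCP pose, the force, the opening and the grip force at its end, in the units of the state.
- status.sense(): the state, without advancing time (a new reading comes with each control period).
- vision.camera(name): name is "scene" or "top" or "wrist"; returns the picture (400x640x3 uint8, blue, green, red); there is no depth.
- vision.camera_info(name): a dict with "intrinsics" (3x3 intrinsics, pixels), "cam_to_world" (4x4, takes a point from camera to world coordinates). Camera axes: x right, y down, z forward; pixel columns grow to the right and rows downward; lengths in m; the calibration is good to about 2 mm. A picture is of the moment at which its call begins: read the wrist's pose just before it. camera_info takes no time and is no camera call; for the wrist camera it gives the pose at the moment of the call.
- finish_job(): hands the job in; it is judged then, once.
The state is a dict: "t": time; "joints": joint angles; "dq": joint speeds; "joint_efforts": joint torques, N m; "ee_pos": TCP position; "eef_rot": TCP orientation; "wrist_force": force on the tool from outside, world axes, zero at the start; "ft_torque": the same for the moment, N m; "gripper_width": opening from 0.0 (shut) to 1.0 (fully open); "grasp_force": force on a finger pad.
Only numpy, scipy, OpenCV 4.12 (cv2) and the standard library are available. Lean on these libraries where they do the work, as an engineer would, in place of code of your own. Each camera call takes 0.05 s, during which the arm holds its last target. There are 200 camera calls.

## Working session

There is one attempt and no reset: what is moved stays moved. The work goes in short steps, Python scripts to look and compute and a tool call to move; the robot and the scene stay as the last step left them, time stands still between calls to the robot, and variables do not carry over. Pictures are saved under pics/ and viewed, at most 10 in all, crops included, and the job is handed in when it is done.

Besides the shell and the picture viewer there is one more tool, called after ">>>" as name(argument=value, ...) on one line, values as JSON. send_rows: Moves the arm, as the interface text tells. Its arguments: {"type":"object","properties":{"series":{"type":"array","items":{"type":"object","properties":{"x":{"type":"number"},"y":{"type":"number"},"z":{"type":"number"},"turn":{"type":"number"}}}},"grip":{"type":"number"}},"required":["series"]}

```bash
mkdir -p pics; cat > h.py <<'E'
import numpy as np, cv2
from bench import status, vision, finish_job, r
def info(n):
    i=vision.camera_info(n); return np.array(i["intrinsics"]),np.array(i["cam_to_world"])
def ray(n,uv,I=None):
    K,T=I or info(n); d=T[:3,:3]@np.linalg.solve(K,[uv[0],uv[1],1]); return T[:3,3],d
def plane(n,uv,z,I=None):
    o,d=ray(n,uv,I); return o+d*(z-o[2])/d[2]
def tri(rays):
    A=np.zeros((3,3));b=np.zeros(3)
    for o,d in rays:
        d=d/np.linalg.norm(d);P=np.eye(3)-np.outer(d,d);A+=P;b+=P@o
    x=np.linalg.solve(A,b); return x,[np.linalg.norm(np.cross(x-o,d/np.linalg.norm(d))) for o,d in rays]
def proj(n,p,I=None):
    K,T=I or info(n); c=np.linalg.inv(T)@np.append(p,1); q=K@c[:3]; return q[:2]/q[2]
E
python3 - <<'E'
from h import *
np.set_printoptions(precision=3,suppress=True)
s=status.sense(); print(s['t'],s['ee_pos'],s['eef_rot'],s['gripper_width'],r.hold_point_z)
for n in ("scene","top","wrist"):
    cv2.imwrite(f"pics/{n}0.png",vision.camera(n)); K,T=info(n); print(n,K[0],K[1],T[:3])
E
```

```text
0.0 [ 0.158 -0.656  0.231] [-0.001  0.993  0.118 -0.   ] 1.0017797466342215 0.0187
scene [423.527   0.    316.427] [  0.    423.527 203.113] [[-0.827 -0.315  0.466  0.012]
 [-0.563  0.445 -0.696  0.737]
 [ 0.012 -0.838 -0.546  0.673]]
top [388.352   0.    314.268] [  0.    388.352 200.813] [[-0.029 -0.981  0.191  0.35 ]
 [-0.999  0.025 -0.021 -0.005]
 [ 0.015 -0.191 -0.981  1.062]]
wrist [278.367   0.    320.959] [  0.    278.367 194.963] [[ 0.234 -0.921 -0.31   0.238]
 [-0.972 -0.222 -0.074 -0.636]
 [-0.001  0.319 -0.948  0.373]]
```

View pics/scene0.png

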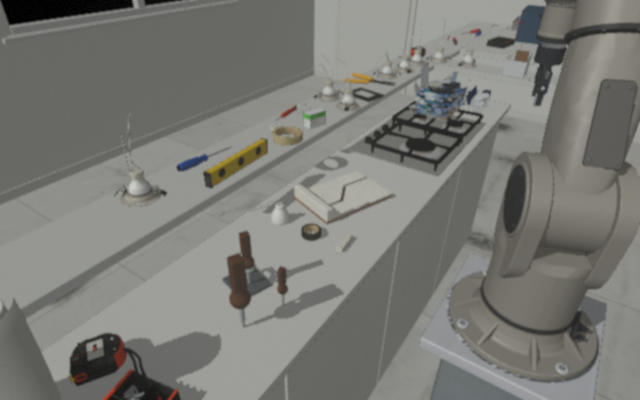

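View pics/top0.png

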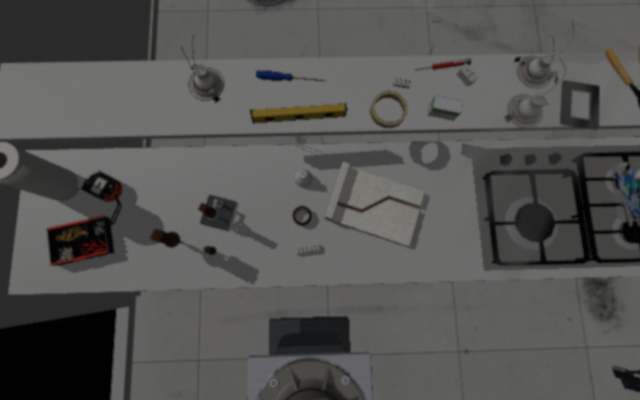

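Three raker-like things. Scene/top pixels are A (238,285)/(165,238), the biggest; B (246,250)/(207,210), over the dark base plate; and C (282,285)/(209,250), the smallest. B is middle-sized and stands in the ring, so it fits. I'll confirm this with an enlarged crop and measurements. The board is at top (380,205), with its upstand to the left at about (340,195).

```bash
python3 - <<'E'
from h import *
np.set_printoptions(precision=3,suppress=True)
a=cv2.imread("pics/scene0.png");b=cv2.imread("pics/top0.png")
A=cv2.resize(a[225:335,215:305],None,fx=5,fy=5,interpolation=cv2.INTER_CUBIC)
B=cv2.resize(b[185:295,145:285],None,fx=3,fy=3,interpolation=cv2.INTER_CUBIC)
o=np.zeros((550,450+420,3),np.uint8);o[:,:450]=A;o[:330,450:]=B
cv2.imwrite("pics/crop.png",cv2.resize(o,(800,506)))
for n,im,roi in(("scene",a,(215,225,90,110)),("top",b,(140,185,100,80))):
    x,y,w,h=roi;c=im[y:y+h,x:x+w].astype(int)
    m=((c[...,2]-c[...,0]>14)).astype(np.uint8)
    N,L,S,C=cv2.connectedComponentsWithStats(m)
    for i in range(1,N):
        if S[i,4]>15: print(n,S[i,:2]+[x,y],S[i,2:],C[i]+[x,y])
# board: brown groove / white slabs contour
for n,im,(x,y,w,h) in(("top",b,(315,155,120,100)),("scene",a,(285,165,115,60))):
    c=im[y:y+h,x:x+w]; g=c.astype(int); m=((g.min(2)>165)).astype(np.uint8)
    print(n,np.percentile(g.min(2),[5,25,50,75,95]))
E
```

```text
scene [227 232] [  26   76 1024] [238.994 272.133]
scene [277 267] [  9  26 147] [280.626 280.748]
top [200 205] [ 7  7 36] [203.111 207.639]
top [151 230] [12 11 89] [156.674 235.169]
top [ 67.  92. 106. 113. 117.]
scene [105. 138. 154. 161. 165.]
```

View pics/crop.png

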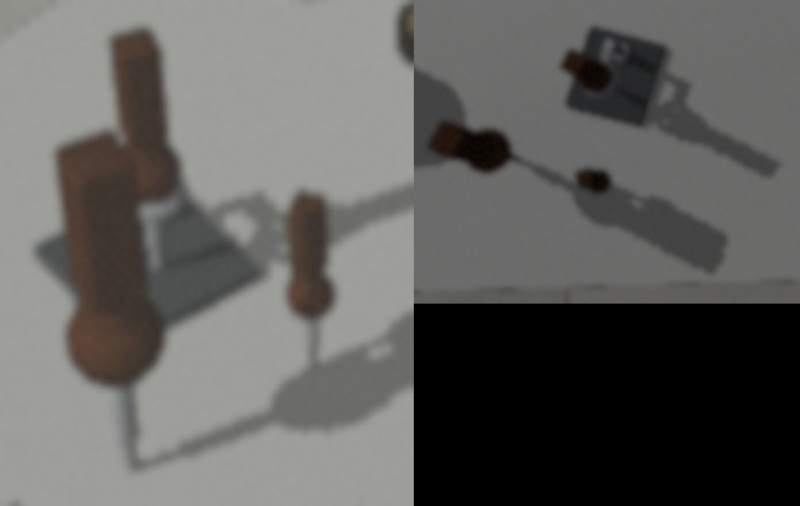

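The crop confirms it: B is the middle one and hangs in the steel ring over the dark plate. The big A and small C stand without a ring.

```bash
python3 - <<'E'
from h import *
np.set_printoptions(precision=3,suppress=True)
cs=lambda u,v:(215+u/4.598,225+v/4.598)
ct=lambda u,v:(145+(u-414)/2.759,185+v/2.759)
for nm,p,q in(("Btop",(133,37),(575,64)),("Bbulb",(152,172),(595,75)),("Atop",(88,145),(448,138)),("Abulb",(114,338),(490,150)),("Ctop",(308,195),(582,178)),("Cbulb",(310,295),(598,181))):
    print(nm,*tri([ray("scene",cs(*p)),ray("top",ct(*q))]))
print("plate",[plane("top",ct(*q),.008)[:2] for q in((592,28),(666,46),(645,127),(567,104))])
b=cv2.imread("pics/top0.png")
for nm,uv,z in(("strip",(310,250),.016),("tape",(302,215),.019),("bulb",(302,178),.04)): print(nm,plane("top",uv,z))
print("board tip pts",[plane("top",q,.02)[:2] for q in((343,165),(425,180),(411,244),(327,230),(338,205),(361,211),(388,198),(423,207))])
s=status.sense();q=s['eef_rot'];print("jaw axis", s['joints'])
E
```

```text
Btop [0.519 0.242 0.145] [np.float64(0.001895003448253799), np.float64(0.0018950034482536674)]
Bbulb [0.52  0.242 0.067] [np.float64(0.0012565823114786233), np.float64(0.0012565823114786359)]
Atop [0.454 0.335 0.179] [np.float64(0.0018117165671361006), np.float64(0.0018117165671361804)]
Abulb [0.453 0.336 0.075] [np.float64(0.0009880624023434147), np.float64(0.0009880624023435186)]
Ctop [0.423 0.244 0.103] [np.float64(0.00032845822075029267), np.float64(0.00032845822075022475)]
Cbulb [0.424 0.244 0.043] [np.float64(0.0002029930474240308), np.float64(0.0002029930474240275)]
plate [array([0.579, 0.262]), array([0.558, 0.188]), array([0.478, 0.207]), array([0.503, 0.284])]
strip [ 0.42  -0.012  0.016]
tape [0.515 0.007 0.019]
bulb [0.613 0.005 0.04 ]
board tip pts [array([ 0.653, -0.11 ]), array([ 0.604, -0.336]), array([ 0.428, -0.283]), array([ 0.472, -0.059]), array([ 0.54 , -0.091]), array([ 0.521, -0.154]), array([ 0.556, -0.23 ]), array([ 0.528, -0.324])]
jaw axis [ 1.185  0.427  0.074  1.606 -0.034  1.111 -0.067]
```

>>> send_rows(series=[{"x": 0.02, "y": -0.018, "z": 0}, {"x": 0.055, "y": -0.05, "z": 0}, {"x": 0.095, "y": -0.086, "z": 0}, {"x": 0.135, "y": -0.122, "z": 0}, {"x": 0.175, "y": -0.158, "z": 0}, {"x": 0.215, "y": -0.194, "z": 0}, {"x": 0.255, "y": -0.23, "z": 0}, {"x": 0.295, "y": -0.266, "z": 0}])

```text
validation failed for argument at $.se...
```

>>> send_rows(series=[{"x": 0.035, "y": -0.032, "z": 0.005}, {"x": 0.065, "y": -0.06, "z": 0.01}, {"x": 0.09, "y": -0.08, "z": 0.02}, {"x": 0.11, "y": -0.098, "z": 0.03}, {"x": 0.115, "y": -0.104, "z": 0.03}, {"x": 0.115, "y": -0.104, "z": 0.03}, {"x": 0.115, "y": -0.104, "z": 0.03}, {"x": 0.115, "y": -0.104, "z": 0.03}])

```text
validation failed for argument at $.se...
```

```bash
python3 - <<'E'
from h import *
np.set_printoptions(precision=4,suppress=True)
s=status.sense(); I=info("wrist"); im=vision.camera("wrist"); cv2.imwrite("pics/w1.png",im); np.savez("w1.npz",K=I[0],T=I[1])
print(s['t'],s['ee_pos'],s['eef_rot'],s['joints'],s['wrist_force']);print(proj("wrist",s['ee_pos'],I))
E
```

```text
0.15 [ 0.1583 -0.6559  0.2308] [-0.0005  0.993   0.1181 -0.0001] [ 1.1845  0.4266  0.0738  1.6064 -0.0341  1.1108 -0.0671] [-0.058  -0.2389 -0.6965]
[321.6244 251.44  ]
```

View pics/w1.png

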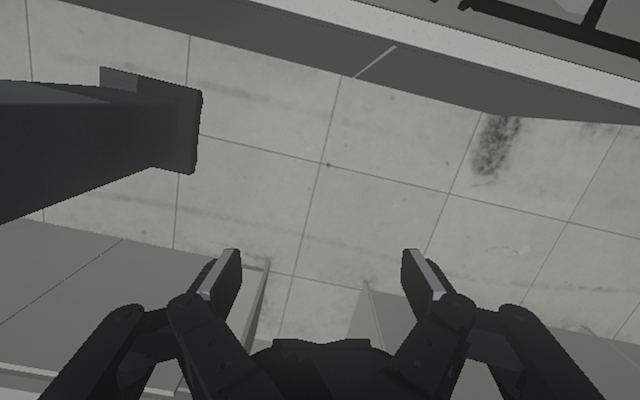

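The arm has not moved yet because the row format was refused. This picture shows only the floor and the open fingers, at (230,260) and (420,260). I'll resend with all four numbers in each row.

>>> send_rows(series=[{"x": 0.02, "y": -0.018, "z": 0.0, "turn": 0.0}, {"x": 0.055, "y": -0.05, "z": 0.0, "turn": 0.0}, {"x": 0.095, "y": -0.086, "z": 0.0, "turn": 0.0}, {"x": 0.135, "y": -0.122, "z": 0.0, "turn": 0.0}, {"x": 0.175, "y": -0.158, "z": 0.0, "turn": 0.0}, {"x": 0.215, "y": -0.194, "z": 0.0, "turn": 0.0}, {"x": 0.255, "y": -0.23, "z": 0.0, "turn": 0.0}, {"x": 0.295, "y": -0.266, "z": 0.0, "turn": 0.0}])

```text
t: 1.2
ee_pos: [0.3834, -0.3268, 0.2314]
eef_rot: [0.0, 0.993, 0.118, 0.0]
wrist_force: [0.6, -0.5, 0.2]
gripper_width: 0.999
grasp_force: 0.0
```

>>> send_rows(series=[{"x": 0.035, "y": -0.032, "z": 0.005, "turn": 0.0}, {"x": 0.065, "y": -0.06, "z": 0.01, "turn": 0.0}, {"x": 0.09, "y": -0.08, "z": 0.02, "turn": 0.0}, {"x": 0.11, "y": -0.098, "z": 0.03, "turn": 0.0}, {"x": 0.115, "y": -0.104, "z": 0.03, "turn": 0.0}, {"x": 0.115, "y": -0.104, "z": 0.03, "turn": 0.0}, {"x": 0.115, "y": -0.104, "z": 0.03, "turn": 0.0}, {"x": 0.115, "y": -0.104, "z": 0.03, "turn": 0.0}])

```text
t: 2.2
ee_pos: [0.4697, -0.2012, 0.2016]
eef_rot: [0.0, 0.993, 0.117, 0.0]
wrist_force: [-1.2, 0.0, 0.3]
gripper_width: 1.002
grasp_force: 0.0
```

```bash
python3 - <<'E'
from h import *
np.set_printoptions(precision=4,suppress=True)
s=status.sense(); I=info("wrist"); im=vision.camera("wrist"); cv2.imwrite("pics/w2.png",im); np.savez("w2.npz",K=I[0],T=I[1])
print(s['t'],s['ee_pos'],s['eef_rot'],s['joints'],s['wrist_force']);print(proj("wrist",s['ee_pos'],I))
E
```

```text
2.2 [ 0.4697 -0.2012  0.2016] [0.0002 0.9931 0.1174 0.0001] [ 0.4965  0.2032 -0.2465  1.988   0.0606  0.9569 -1.1155] [-1.1969  0.015   0.2802]
[321.6097 251.4715]
```

View pics/w2.png

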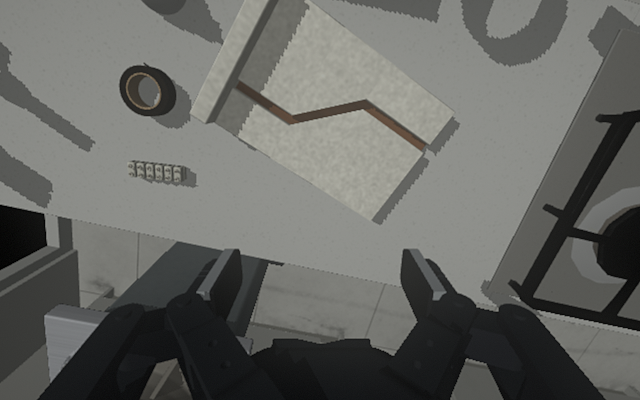

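The picture shows the groove clearly: start at about (237,83), bend 1 (291,121), bend 2 (366,103) and exit (427,150). The tape is at (148,90) and the strip at (157,172).

```bash
cat > groove.py <<'E'
from h import *
from scipy.ndimage import map_coordinates
from scipy.optimize import least_squares
P=np.array([[-.03,.1],[-.03,.03],[.03,-.03],[.03,-.12]])
def pose(q,p): c,s=np.cos(q[2]),np.sin(q[2]); return q[:2]+p@np.array([[c,s],[-s,c]])
def fit(im,I,q,zt=.02,show=False,tr=None):
    b=im.astype(float); ch=b[...,0]   # blue: brown is dark, white bright
    for it in range(3):
        M=[];W=[];Z=[]
        for k in range(3):
            a,c=P[k],P[k+1]; n=np.array([-(c-a)[1],(c-a)[0]])/np.linalg.norm(c-a)
            for t in np.linspace(.12,.9,16):
                m=a+(c-a)*t; s=np.linspace(-.013,.013,105)
                w=pose(q,m+s[:,None]*n); uv=np.array([proj(0,[x,y,zt],I) for x,y in w])
                pr=map_coordinates(ch,[uv[:,1],uv[:,0]],order=1)
                lo=pr[26:79].min(); j0=26+pr[26:79].argmin(); th=.5*(lo+min(pr[:20].max(),pr[-20:].max()))
                l=j0
                while l>0 and pr[l]<th:l-=1
                r_=j0
                while r_<104 and pr[r_]<th:r_+=1
                if show and it==0 and abs(t-.5)<.03: print(k,pr[::5].astype(int))
                wd=s[r_]-s[l]
                if .005<wd<.014 and l>0 and r_<104:
                    M.append((m,n,(s[l]+s[r_])/2));W.append(wd);Z.append(k)
        ms=np.array([x[0] for x in M]);ns=np.array([x[1] for x in M]);d=np.array([x[2] for x in M])
        tgt=pose(q,ms+ns*d[:,None])
        def res(p):
            nn=pose(p,ns)-p[:2]; return ((tgt-pose(p,ms))*nn).sum(1)
        o=least_squares(res,q,loss='soft_l1',f_scale=.0005); q=o.x
    Z=np.array(Z)
    print("fit",q[:2],np.degrees(q[2]),"n",len(d),"rms",np.sqrt((res(q)**2).mean()),"width",[np.median(np.array(W)[Z==k]) for k in range(3) if (Z==k).any()],"seg mean",[res(q)[Z==k].mean() for k in range(3) if (Z==k).any()])
    return q
E
python3 - <<'E'
from groove import *
np.set_printoptions(precision=4,suppress=True)
f=np.load("w2.npz");I=(f["K"],f["T"]);im=cv2.imread("pics/w2.png")
c=[plane(0,u,.02,I)[:2] for u in((237,83),(291,121),(366,103),(427,150))];print(c)
c=np.array(c);th=np.arctan2(*(c[0]-c[3])[::-1])-np.arctan2(.22,-.06)
q0=np.append(c[1:3].mean(0),th);print(q0)
q=fit(im,I,q0,show=True)
for p in [(-.03,.1),(-.03,.085),(-.03,.03),(.03,-.03),(.03,-.12),(.08,-.12),(-.08,-.12)]:
    w=pose(q,np.array(p));print(p,w,proj(0,[*w,.02],I))
np.save("q.npy",q)
E
```

```text
[array([ 0.5469, -0.0891]), array([ 0.5215, -0.1538]), array([ 0.5597, -0.2305]), array([ 0.5263, -0.3143])]
[ 0.5406 -0.1922 -0.3574]
0 [149 150 152 152 150 118  76  52  48  50  50  49  48  52 105 149 155 158
 157 150 146]
1 [154 150 148 147 148 151 149 107  52  56  57  57  57  54  57 119 155 149
 149 151 156]
2 [150 148 146 146 148 154 116  63  62  63  64  62  55  58  82 131 155 152
 152 152 154]
fit [ 0.5406 -0.1907] -20.183711512960684 n 48 rms 0.00011953729073103623 width [np.float64(0.011), np.float64(0.009750000000000002), np.float64(0.01075)] seg mean [np.float64(1.494851311298646e-05), np.float64(-4.503814048242864e-06), np.float64(-1.646265301534223e-05)]
(-0.03, 0.1) [ 0.5469 -0.0865] [234.565   82.3564]
(-0.03, 0.085) [ 0.5417 -0.1006] [246.7815  90.573 ]
(-0.03, 0.03) [ 0.5228 -0.1522] [289.8015 119.5076]
(0.03, -0.03) [ 0.5584 -0.2292] [364.5178 103.8922]
(0.03, -0.12) [ 0.5273 -0.3137] [426.7946 149.0216]
(0.08, -0.12) [ 0.5743 -0.3309] [456.1517 111.6849]
(-0.08, -0.12) [ 0.4241 -0.2757] [369.9612 221.3029]
```

>>> send_rows(series=[{"x": 0.005, "y": -0.02, "z": -0.015, "turn": 0.0}, {"x": 0.017, "y": -0.06, "z": -0.035, "turn": 0.0}, {"x": 0.032, "y": -0.11, "z": -0.055, "turn": 0.0}, {"x": 0.046, "y": -0.16, "z": -0.068, "turn": 0.0}, {"x": 0.061, "y": -0.21, "z": -0.068, "turn": 0.0}, {"x": 0.075, "y": -0.26, "z": -0.068, "turn": 0.0}, {"x": 0.09, "y": -0.31, "z": -0.068, "turn": 0.0}, {"x": 0.101, "y": -0.35, "z": -0.068, "turn": 0.0}])

```text
t: 3.25
ee_pos: [0.4855, 0.1666, 0.2704]
eef_rot: [-0.0, 0.993, 0.119, 0.001]
wrist_force: [0.3, -0.4, -0.1]
gripper_width: 0.999
grasp_force: 0.0
```

>>> send_rows(series=[{"x": 0.009, "y": -0.03, "z": 0.0, "turn": 0.0}, {"x": 0.015, "y": -0.054, "z": 0.0, "turn": 0.0}, {"x": 0.019, "y": -0.066, "z": 0.0, "turn": 0.0}, {"x": 0.02, "y": -0.069, "z": 0.0, "turn": 0.0}, {"x": 0.02, "y": -0.069, "z": 0.0, "turn": 0.0}, {"x": 0.02, "y": -0.069, "z": 0.0, "turn": 0.0}, {"x": 0.02, "y": -0.069, "z": 0.0, "turn": 0.0}, {"x": 0.02, "y": -0.069, "z": 0.0, "turn": 0.0}])

```text
t: 4.25
ee_pos: [0.4895, 0.2351, 0.2694]
eef_rot: [0.0, 0.993, 0.118, 0.0]
wrist_force: [-0.4, 0.2, 0.5]
gripper_width: 1.001
grasp_force: 0.0
```

```bash
python3 - <<'E'
from h import *
np.set_printoptions(precision=4,suppress=True)
s=status.sense(); I=info("wrist"); im=vision.camera("wrist"); cv2.imwrite("pics/w3.png",im); np.savez("w3.npz",K=I[0],T=I[1])
print(s['t'],s['ee_pos'],s['eef_rot'],s['joints'],s['wrist_force']);print(proj("wrist",[.519,.242,.148],I))
E
```

```text
4.25 [0.4895 0.2351 0.2694] [0.     0.993  0.1178 0.    ] [-0.0642  0.2238 -0.5801  1.8288  0.1351  1.1282 -2.0255] [-0.4364  0.1564  0.4682]
[321.4643 158.6833]
```

View pics/w3.png

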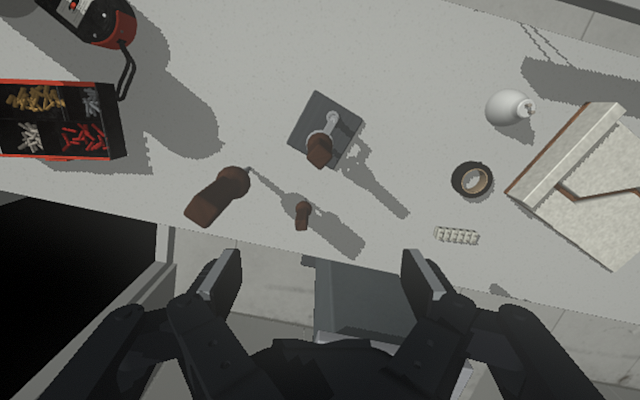

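The picture shows the middle raker at (319,150) in the ring over the dark plate, rotated by roughly 20–25°, with the big one at (215,195) and the small one at (303,215).

```bash
python3 - <<'E'
from h import *
np.set_printoptions(precision=4,suppress=True)
f=np.load("w3.npz");I=(f["K"],f["T"]);im=cv2.imread("pics/w3.png")
x,y,w,h=295,120,50,60;c=im[y:y+h,x:x+w].astype(int)
m=(c[...,2]-c[...,0]>12)
print(np.percentile(c[...,2][m],[5,25,50,75,95]))
for r0 in range(8,50,2): print(''.join('%3d '%c[r0,k,2] if m[r0,k] else '  . ' for k in range(8,44,2)))
# plate dark
g=cv2.cvtColor(im,cv2.COLOR_BGR2GRAY)[80:180,275:375]
d=((g<88)).astype(np.uint8); 
cs=max(cv2.findContours(d,cv2.RETR_EXTERNAL,cv2.CHAIN_APPROX_NONE)[0],key=cv2.contourArea)
print(cv2.minAreaRect(cs),cv2.approxPolyDP(cv2.convexHull(cs),5,True)[:,0]+[275,80])
E
```

```text
[65. 72. 76. 78. 83.]
  .   .   .   .   .   .   .   .   .   .   .   .   .   .   .   .   .   . 
  .   .   .   .   .   .   .   .   .   .   .   .   .   .   .   .   .   . 
  .   .   .   .   .   .   .   .   .   .   .   .   .   .   .   .   .   . 
  .   .   .   .   .   .  79  77  76  73  68   .   .   .   .   .   .   . 
  .   .   .   .  82  79  81  81  79  77  73  67  57   .   .   .   .   . 
  .   .   .   .  80  85  82  75  65  65  73  71  66   .   .   .   .   . 
  .   .   .  79  84  80  76  71   .   .   .  66  66   .   .   .   .   . 
  .   .   .  84  86  76  71  70   .   .   .   .   .   .   .   .   .   . 
  .   .  88  81  77  71  71  72  68   .   .   .   .   .   .   .   .   . 
  .   .  90  77  72  72  75  81  74  68   .   .   .   .   .   .   .   . 
  .   .   .  73  72  74  82  78  76  75  71   .   .   .   .   .   .   . 
  .   .   .  72  74  83  78  78  78  77  75  70   .   .   .   .   .   . 
  .   .   .  73  85  78  78  78  78  76  77  76  69   .   .   .   .   . 
  .   .   .  84  80  77  79  77  77  76  76  77  75  73   .   .   .   . 
  .   .  77  80  77  76  77  77  78  77  77  76  73  73   .   .   .   . 
  .   .  76  77  80  79  78  76  75  74  74  74  76  68   .   .   .   . 
  .   .   .  63  73  76  76  76  76  76  76  75  70   .   .   .   .   . 
  .   .   .   .  73  73  78  77  77  77  78  73   .   .   .   .   .   . 
  .   .   .   .   .  69  72  79  77  76  71   .   .   .   .   .   .   . 
  .   .   .   .   .   .   .  68  76  70   .   .   .   .   .   .   .   . 
  .   .   .   .   .   .   .   .  58   .   .   .   .   .   .   .   .   . 
((47.16176223754883, 52.39705276489258), (56.59453201293945, 65.34095764160156), 30.963754653930664) [[314  91]
 [362 120]
 [333 168]
 [318 168]
 [287 143]]
```

```bash
python3 - <<'E'
from h import *
np.set_printoptions(precision=4,suppress=True)
f=np.load("w3.npz");I=(f["K"],f["T"])
def ed(P,z):
    w=np.array([plane(0,u,z,I)[:2] for u in P]);e=np.roll(w,-1,0)-w
    print(w.mean(0),np.hypot(*e.T),np.degrees(np.arctan2(e[:,1],e[:,0])))
ed([(318,145),(330,155),(319,168),(307,157)],.148)
ed([(314,91),(362,120),(333,168),(287,143)],.008)
print(tri([ray("scene",(243.9,233)),ray("top",(203.4,208.2)),ray(0,(318.7,156.3),I)]))
print(tri([ray("scene",(248,262.4)),ray("top",(210.6,212.2)),ray(0,(320,142),I)]))
E
```

```text
[0.5205 0.2453] [0.0148 0.0164 0.0157 0.0155] [-116.2219  153.8137   60.3354  -29.2386]
[0.5311 0.241 ] [0.0771 0.0794 0.0762 0.0805] [-106.1109  163.5123   74.6613  -15.8096]
(array([0.5194, 0.243 , 0.1447]), [np.float64(0.0015411796462183095), np.float64(0.0027798074725973294), np.float64(0.002023775643881813)])
(array([0.5211, 0.2429, 0.0653]), [np.float64(0.00261275867245327), np.float64(0.0003407042418197754), np.float64(0.002502112199164735)])
```

>>> send_rows(grip=0.06, series=[{"x": 0.004, "y": 0.0, "z": 0.0, "turn": -6.0}, {"x": 0.01, "y": 0.0, "z": 0.0, "turn": -14.0}, {"x": 0.017, "y": -0.001, "z": 0.0, "turn": -22.0}, {"x": 0.024, "y": -0.001, "z": 0.0, "turn": -30.0}, {"x": 0.029, "y": -0.001, "z": 0.0, "turn": -38.0}, {"x": 0.032, "y": -0.0015, "z": 0.0, "turn": -46.0}, {"x": 0.032, "y": -0.0015, "z": 0.0, "turn": -48.5}, {"x": 0.032, "y": -0.0015, "z": 0.0, "turn": -48.5}])

```text
t: 5.3
ee_pos: [0.5202, 0.2442, 0.2693]
eef_rot: [-0.0, 0.857, 0.515, -0.0]
wrist_force: [0.5, -0.2, -0.4]
gripper_width: 0.699
grasp_force: 0.0
```

```bash
python3 - <<'E'
from h import *
np.set_printoptions(precision=4,suppress=True)
s=status.sense(); I=info("wrist"); im=vision.camera("wrist"); np.savez("w4.npz",K=I[0],T=I[1])
print(s['t'],s['ee_pos'],s['eef_rot'],s['joints'][-1],proj(0,[.52,.244,.148],I))
cv2.imwrite("pics/w4.png",im);cv2.imwrite("pics/w4c.png",cv2.resize(im[110:290,200:440],None,fx=3,fy=3,interpolation=cv2.INTER_CUBIC))
E
```

```text
5.3 [0.5202 0.2442 0.2693] [-0.0001  0.857   0.5153 -0.0001] -1.2258772831355813 [320.9158 189.371 ]
```

View pics/w4c.png

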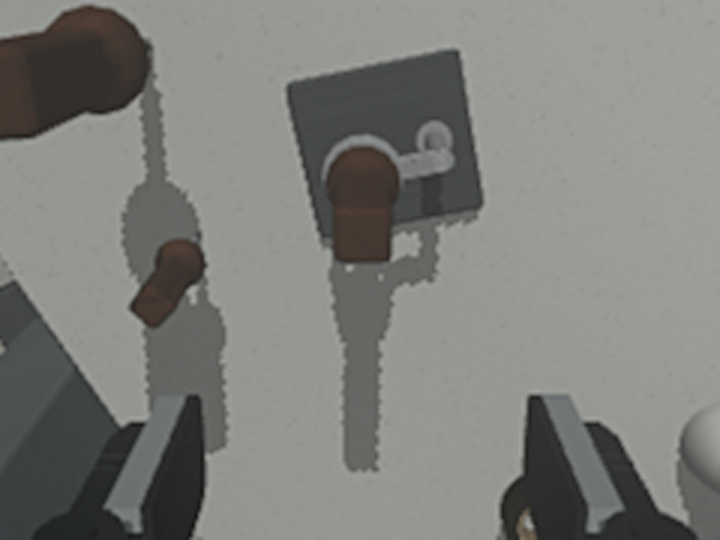

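The grip's flats are square to the image, with its top face at about (321,188) full-frame against a predicted (321,189). The fingers are clear on both sides, so I descend.

>>> send_rows(series=[{"x": 0.0, "y": 0.0, "z": 0.02, "turn": 0.0}, {"x": 0.0, "y": 0.0, "z": 0.05, "turn": 0.0}, {"x": 0.0, "y": 0.0, "z": 0.085, "turn": 0.0}, {"x": 0.0, "y": 0.0, "z": 0.12, "turn": 0.0}, {"x": 0.0, "y": 0.0, "z": 0.145, "turn": 0.0}, {"x": 0.0, "y": 0.0, "z": 0.16, "turn": 0.0}, {"x": 0.0, "y": 0.0, "z": 0.168, "turn": 0.0}, {"x": 0.0, "y": 0.0, "z": 0.168, "turn": 0.0}])

```text
t: 6.35
ee_pos: [0.5202, 0.2445, 0.1013]
eef_rot: [-0.0, 0.857, 0.516, -0.0]
wrist_force: [-0.5, 0.5, 0.3]
gripper_width: 0.704
grasp_force: 0.0
```

```bash
python3 - <<'E'
from h import *
np.set_printoptions(precision=4,suppress=True)
s=status.sense(); I=info("wrist"); im=vision.camera("wrist"); np.savez("w5.npz",K=I[0],T=I[1]);cv2.imwrite("pics/w5.png",im)
print(s['t'],s['ee_pos'],s['wrist_force'])
c=im.astype(int);m=(c[...,2]-c[...,0]>12);m[:, :250]=0;m[:,400:]=0
N,L,S,C=cv2.connectedComponentsWithStats(m.astype(np.uint8))
for i in range(1,N):
    if S[i,4]>60: print(S[i],C[i])
i=1+S[1:,4].argmax()
for v in range(S[i,1],S[i,1]+S[i,3],6):
    k=np.flatnonzero(L[v]==i); print(v,k.min(),k.max(),end=' | ')
print(); e=s['ee_pos']
R=np.array(I[1][:3,:3])
for dz in(.148,.12,.092): print(dz,proj(0,[.520,.244,dz],I))
E
```

```text
6.35 [0.5202 0.2445 0.1013] [-0.5361  0.525   0.3179]
[ 298  207   45  116 4611] [320.0401 266.8085]
207 315 326 | 213 305 336 | 219 300 340 | 225 299 342 | 231 299 342 | 237 300 340 | 243 303 337 | 249 303 337 | 255 302 338 | 261 301 339 | 267 300 340 | 273 300 340 | 279 299 340 | 285 298 341 | 291 298 342 | 297 298 342 | 303 298 342 | 309 298 341 | 315 299 341 | 321 303 339 | 
0.148 [321.1768 309.6625]
0.12 [321.1405 271.1116]
0.092 [321.1155 244.5988]
```

>>> send_rows(grip=0.0, series=[{"x": 0.0, "y": 0.0, "z": 0.0, "turn": 0.0}, {"x": 0.0, "y": 0.0, "z": 0.0, "turn": 0.0}, {"x": 0.0, "y": 0.0, "z": 0.0, "turn": 0.0}, {"x": 0.0, "y": 0.0, "z": 0.0, "turn": 0.0}, {"x": 0.0, "y": 0.0, "z": 0.0, "turn": 0.0}, {"x": 0.0, "y": 0.0, "z": 0.0, "turn": 0.0}, {"x": 0.0, "y": 0.0, "z": 0.0, "turn": 0.0}, {"x": 0.0, "y": 0.0, "z": 0.0, "turn": 0.0}])

```text
t: 7.4
ee_pos: [0.5204, 0.2445, 0.1017]
eef_rot: [0.0, 0.857, 0.516, 0.0]
wrist_force: [-0.5, -0.4, 5.5]
gripper_width: 0.23
grasp_force: 59.6
```

>>> send_rows(series=[{"x": 0.0, "y": 0.0, "z": -0.005, "turn": 0.0}, {"x": 0.0, "y": 0.0, "z": -0.015, "turn": 0.0}, {"x": 0.0, "y": 0.0, "z": -0.03, "turn": 0.0}, {"x": 0.0, "y": 0.0, "z": -0.05, "turn": 0.0}, {"x": 0.0, "y": 0.0, "z": -0.075, "turn": 0.0}, {"x": 0.0, "y": 0.0, "z": -0.1, "turn": 0.0}, {"x": 0.0, "y": 0.0, "z": -0.12, "turn": 0.0}, {"x": 0.0, "y": 0.0, "z": -0.13, "turn": 0.0}])

```text
t: 8.4
ee_pos: [0.5205, 0.2445, 0.233]
eef_rot: [0.0, 0.857, 0.515, 0.001]
wrist_force: [1.1, -0.9, -1.7]
gripper_width: 0.227
grasp_force: 59.1
```

>>> send_rows(series=[{"x": -0.01, "y": 0.006, "z": 0.0, "turn": 0.0}, {"x": -0.03, "y": 0.018, "z": 0.0, "turn": 0.0}, {"x": -0.06, "y": 0.037, "z": 0.0, "turn": 0.0}, {"x": -0.09, "y": 0.055, "z": 0.0, "turn": 0.0}, {"x": -0.12, "y": 0.074, "z": 0.0, "turn": 0.0}, {"x": -0.15, "y": 0.092, "z": 0.0, "turn": 0.0}, {"x": -0.18, "y": 0.11, "z": 0.0, "turn": 0.0}, {"x": -0.21, "y": 0.129, "z": 0.0, "turn": 0.0}])

```text
t: 9.4
ee_pos: [0.535, -0.0037, 0.2304]
eef_rot: [-0.0, 0.857, 0.515, -0.001]
wrist_force: [0.8, 0.3, -0.9]
gripper_width: 0.224
grasp_force: 59.1
```

>>> send_rows(series=[{"x": -0.025, "y": 0.015, "z": 0.0, "turn": 0.0}, {"x": -0.045, "y": 0.027, "z": 0.0, "turn": 0.0}, {"x": -0.065, "y": 0.04, "z": 0.01, "turn": 0.0}, {"x": -0.078, "y": 0.048, "z": 0.03, "turn": 0.0}, {"x": -0.084, "y": 0.0515, "z": 0.05, "turn": 0.0}, {"x": -0.0845, "y": 0.052, "z": 0.06, "turn": 0.0}, {"x": -0.0845, "y": 0.052, "z": 0.065, "turn": 0.0}, {"x": -0.0845, "y": 0.052, "z": 0.065, "turn": 0.0}])

```text
t: 10.4
ee_pos: [0.5422, -0.1001, 0.1662]
eef_rot: [-0.0, 0.857, 0.516, -0.0]
wrist_force: [1.3, 0.4, -0.1]
gripper_width: 0.228
grasp_force: 59.1
```

```bash
python3 - <<'E'
from h import *
np.set_printoptions(precision=4,suppress=True)
s=status.sense(); I=info("wrist"); im=vision.camera("wrist"); np.savez("w6.npz",K=I[0],T=I[1]);cv2.imwrite("pics/w6.png",im)
cv2.imwrite("pics/s6.png",vision.camera("scene"));cv2.imwrite("pics/t6.png",vision.camera("top"))
e=np.array(s['ee_pos']);print(s['t'],e,s['eef_rot'],s['wrist_force'],s['grasp_force'])
tip=e-[0,0,.0917]
for n in("wrist","scene","top"): print(n,proj(n,tip),proj(n,tip+[0,0,.05]))
im=im[90:290,190:430];cv2.imwrite("pics/w6c.png",cv2.resize(im,None,fx=3,fy=3,interpolation=cv2.INTER_CUBIC)[:600])
E
```

```text
10.4 [ 0.5422 -0.1001  0.1662] [-0.0002  0.8567  0.5159 -0.    ] [ 1.3442  0.3692 -0.0726] 59.0629506111145
wrist [320.4409 198.6345] [320.3843 221.5387]
scene [325.8617 188.9222] [326.3124 172.8589]
top [342.8434 200.1583] [344.6177 196.2495]
```

View pics/w6c.png

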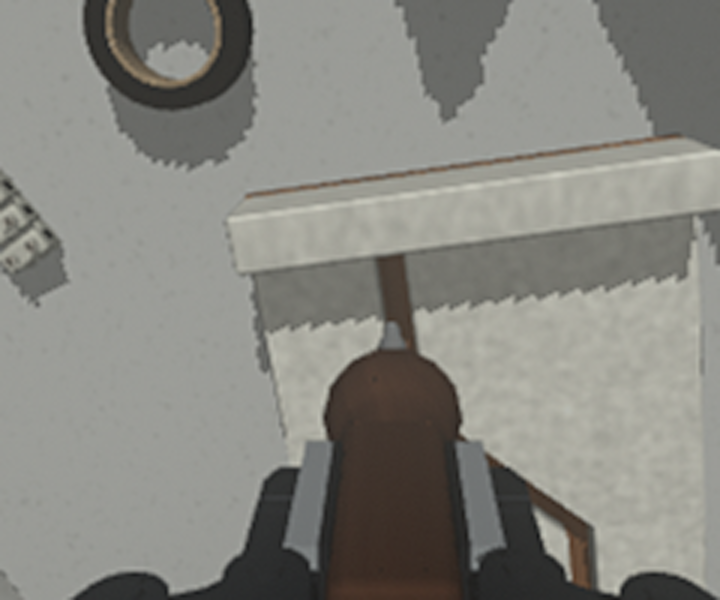

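The tip shows at (320,197) full-frame, with (320.4,198.6) predicted, so the raker hangs straight under the TCP and just over the joint. I'll check the groove line and tip height against the prediction in this second view.

```bash
python3 - <<'E'
from groove import *
np.set_printoptions(precision=4,suppress=True)
f=np.load("w6.npz");I=(f["K"],f["T"]);im=cv2.imread("pics/w6.png").astype(float);q=np.load("q.npy")
def centre(a,c,ts,zt=.02):
    a,c=np.array(a),np.array(c);n=np.array([-(c-a)[1],(c-a)[0]])/np.linalg.norm(c-a);s=np.linspace(-.013,.013,105)
    for t in ts:
        w=pose(q,a+(c-a)*t+s[:,None]*n);uv=np.array([proj(0,[x,y,zt],I) for x,y in w])
        pr=map_coordinates(im[...,0],[uv[:,1],uv[:,0]],order=1)
        lo=pr[26:79].min();th=.5*(lo+min(pr[:20].max(),pr[-20:].max()));k=np.flatnonzero(pr<th)
        print(t,uv[52],"edges mm",s[k[0]]*1e3,s[k[-1]]*1e3,pr[::8].astype(int))
centre((-.03,.1),(-.03,.03),(.06,.12,.2,.27))
centre((.03,-.03),(.03,-.12),(.1,.15,.2,.3))
print("upstand top corners",plane(0,(190+228/3,90+215/3),.045,I),pose(q,np.array([-.08,.1])),plane(0,(190+248/3,90+194/3),.045,I),pose(q,np.array([-.08,.12])))
for n in("s6","t6"):
    a=cv2.imread(f"pics/{n}.png").astype(int);b=cv2.imread("pics/"+("scene0" if n=="s6" else "top0")+".png").astype(int)
    d=abs(a-b).max(2)>18
    if n=="s6":
        for v in range(150,200,2): print(v,np.flatnonzero(d[v,305:345])+305 if d[v,305:345].any() else '')
E
```

```text
0.06 [319.5351 173.0854] edges mm -13.0 13.0 [148 155 162 159 149 151 156 156 151 153 155 156 151 152]
0.12 [320.0688 176.8716] edges mm -5.5 4.750000000000003 [111 112 110 104  68  52  54  54  52  88 111 111 111 111]
0.2 [320.7731 181.8678] edges mm -5.5 4.500000000000003 [107 108 111 106  70  52  54  55  52  90 109 109 112 110]
0.27 [321.3826 186.1912] edges mm -5.249999999999999 4.750000000000003 [107 107 109 107  70  52  54  55  52  85 108 107 108 109]
0.1 [383.8913 274.1543] edges mm -13.0 4.750000000000003 [ 65 141 167 164  80  54  59  46  67 106 153 155 159 163]
0.15 [384.1246 277.3045] edges mm -13.0 4.000000000000002 [ 45  39  86 152  76  54  57  44  60 111 168 159 157 161]
0.2 [384.356  280.4283] edges mm -13.0 2.5000000000000004 [ 44  44  36 125  98  54  58  49  62 111 165 159 160 162]
0.3 [384.8129 286.598 ] edges mm -13.0 -6.499999999999999 [ 43  43  43  43  44  44  44  44  52  87 152 164 167 161]
upstand top corners [ 0.5084 -0.051   0.045 ] [ 0.5    -0.0692] [ 0.5176 -0.0482  0.045 ] [ 0.5069 -0.0505]
150 [321 322 323 324 325 326 327 328 329 330 331 332 333]
152 [320 321 322 323 324 325 326 327 328 329 330 331 332 333]
154 [320 321 322 323 324 325 326 327 328 329 330 331 332 333]
156 [320 321 322 323 324 325 326 327 328 329 330 331 332 333]
158 [322 323 324 325 326 327 328 329 330 331 332 333]
160 [323 324 325 326 327 328 329 330 331 332]
162 [323 324 325 326 327 328 329 330 331]
164 [323 324 325 326 327 328 329 330]
166 [322 323 324 325 326 327 328 329 330 331]
168 [321 322 323 324 325 326 327 328 329 330 331 332]
170 [321 322 323 324 325 326 327 328 329 330 331 332]
172 [321 322 323 324 325 326 327 328 329 330 331 332]
174 [323 324 325 326 327 328 329 330]
176 [325 326 327 328]
178 [326 327 328]
180 [326 327]
182 [326 327 328]
184 [326 327]
186 [326 327]
188 [326]
190 
192 
194 
196 
198
```

The second view agrees within 0.4 mm and the tip in the scene view ends at v≈188.5 (188.9 predicted). I lower it in slowly.

>>> send_rows(series=[{"x": 0.0, "y": -0.0004, "z": 0.008, "turn": 0.0}, {"x": 0.0, "y": -0.0004, "z": 0.02, "turn": 0.0}, {"x": 0.0, "y": -0.0004, "z": 0.032, "turn": 0.0}, {"x": 0.0, "y": -0.0004, "z": 0.042, "turn": 0.0}, {"x": 0.0, "y": -0.0004, "z": 0.05, "turn": 0.0}, {"x": 0.0, "y": -0.0004, "z": 0.055, "turn": 0.0}, {"x": 0.0, "y": -0.0004, "z": 0.059, "turn": 0.0}, {"x": 0.0, "y": -0.0004, "z": 0.0615, "turn": 0.0}])

```text
t: 11.55
ee_pos: [0.5419, -0.1004, 0.1048]
eef_rot: [0.0, 0.857, 0.516, 0.0]
wrist_force: [-0.6, -0.4, -1.3]
gripper_width: 0.226
grasp_force: 59.1
```

```bash
python3 - <<'E'
from groove import *
np.set_printoptions(precision=4,suppress=True)
s=status.sense();q=np.load("q.npy");e=np.array(s['ee_pos'])
I=info("wrist");im=vision.camera("wrist");np.savez("w7.npz",K=I[0],T=I[1]);cv2.imwrite("pics/w7.png",im)
print(e,s['wrist_force'],s['grasp_force'],s['eef_rot'])
a=2*np.arctan2(s['eef_rot'][2],s['eef_rot'][1]);xt=np.array([np.cos(a),np.sin(a)]);yt=np.array([np.sin(a),-np.cos(a)])
p0=pose(q,np.array([-.03,.085]))
B=[(-.0302,.03),(.0298,-.03),(.0298,-.12),(.0298,-.14)]
for b in B:
    d=pose(q,np.array(b))-e[:2];print(b,"tool",d@xt,d@yt)
c,si=np.cos(q[2]),np.sin(q[2]);d=e[:2]-q[:2];print("tip board",c*d[0]+si*d[1],-si*d[0]+c*d[1], e[2]-.0917)
cv2.imwrite("pics/w7c.png",cv2.resize(im[130:230,260:420],None,fx=4,fy=4,interpolation=cv2.INTER_CUBIC))
E
```

```text
[ 0.5419 -0.1004  0.1048] [-0.5739 -0.3544 -1.2922] 59.06256973743439 [0.     0.8569 0.5155 0.0001]
(-0.0302, 0.03) tool -0.054727739468710096 0.007146490286239454
(0.0298, -0.03) tool -0.10608675696544775 0.07469092989284064
(0.0298, -0.12) tool -0.19526434979295193 0.08682999647523831
(0.0298, -0.14) tool -0.21508159264350837 0.08952756682688225
tip board -0.029899590306413284 0.08519155320139417 0.013067812558518174
```

View pics/w7c.png

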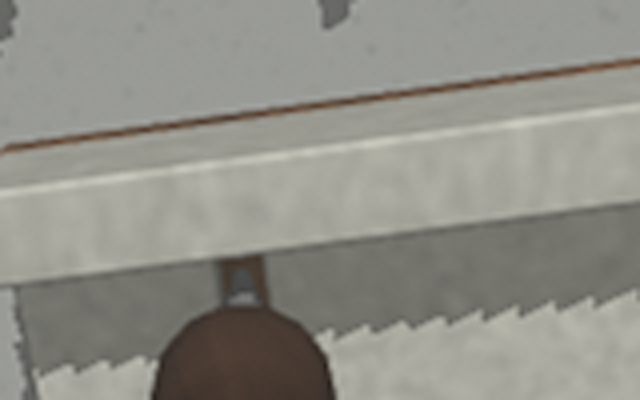

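The pin sits centred in the groove (crop pin at u≈244, groove edges 222 and 267). Next is the draw to bend 1.

>>> send_rows(series=[{"x": -0.005, "y": 0.0006, "z": 0.0, "turn": 0.0}, {"x": -0.0119, "y": 0.0016, "z": 0.0, "turn": 0.0}, {"x": -0.0188, "y": 0.0024, "z": 0.0, "turn": 0.0}, {"x": -0.0258, "y": 0.0034, "z": 0.0, "turn": 0.0}, {"x": -0.0328, "y": 0.0043, "z": 0.0, "turn": 0.0}, {"x": -0.0398, "y": 0.0052, "z": 0.0, "turn": 0.0}, {"x": -0.0468, "y": 0.0061, "z": 0.0, "turn": 0.0}, {"x": -0.0518, "y": 0.0067, "z": 0.0, "turn": 0.0}])

```text
t: 12.6
ee_pos: [0.5233, -0.1498, 0.1048]
eef_rot: [-0.0, 0.857, 0.515, -0.0]
wrist_force: [-0.5, -0.1, -1.1]
gripper_width: 0.223
grasp_force: 59.1
```

>>> send_rows(series=[{"x": -0.0022, "y": 0.0003, "z": 0.0, "turn": 0.0}, {"x": -0.003, "y": 0.0004, "z": 0.0, "turn": 0.0}, {"x": -0.003, "y": 0.0004, "z": 0.0, "turn": 0.0}, {"x": -0.0042, "y": 0.0021, "z": 0.0, "turn": 0.0}, {"x": -0.0066, "y": 0.0052, "z": 0.0, "turn": 0.0}, {"x": -0.0096, "y": 0.0092, "z": 0.0, "turn": 0.0}, {"x": -0.0132, "y": 0.0139, "z": 0.0, "turn": 0.0}, {"x": -0.0168, "y": 0.0186, "z": 0.0, "turn": 0.0}])

```text
t: 13.6
ee_pos: [0.5322, -0.1734, 0.1048]
eef_rot: [-0.0, 0.857, 0.515, 0.0]
wrist_force: [-0.2, -0.5, -0.1]
gripper_width: 0.228
grasp_force: 59.1
```

```bash
cat > chk.py <<'E'
from groove import *
np.set_printoptions(precision=4,suppress=True)
s=status.sense();q=np.load("q.npy");e=np.array(s['ee_pos'])
a=2*np.arctan2(s['eef_rot'][2],s['eef_rot'][1]);xt=np.array([np.cos(a),np.sin(a)]);yt=np.array([np.sin(a),-np.cos(a)])
c,si=np.cos(q[2]),np.sin(q[2]);d=e[:2]-q[:2];print(s['t'],"tip board",c*d[0]+si*d[1],-si*d[0]+c*d[1], e[2]-.0917,s['wrist_force'])
for b in [(.0298,-.03),(.0298,-.12),(.0298,-.14)]:
    d=pose(q,np.array(b))-e[:2];print(b,"tool",d@xt,d@yt)
E
python3 chk.py
```

```text
13.6 tip board -0.013835900759663854 0.013366919985195859 0.013102626303291273 [-0.1727 -0.4746 -0.1184]
(0.0298, -0.03) tool -0.037078303639229725 0.04909155714933775
(0.0298, -0.12) tool -0.1262542165342836 0.061242958687175685
(0.0298, -0.14) tool -0.14607108606651778 0.06394327014002857
```

>>> send_rows(series=[{"x": -0.0036, "y": 0.0048, "z": 0.0, "turn": 0.0}, {"x": -0.0078, "y": 0.0104, "z": 0.0, "turn": 0.0}, {"x": -0.0121, "y": 0.016, "z": 0.0, "turn": 0.0}, {"x": -0.0163, "y": 0.0215, "z": 0.0, "turn": 0.0}, {"x": -0.0205, "y": 0.0271, "z": 0.0, "turn": 0.0}, {"x": -0.0247, "y": 0.0327, "z": 0.0, "turn": 0.0}, {"x": -0.029, "y": 0.0383, "z": 0.0, "turn": 0.0}, {"x": -0.0326, "y": 0.0431, "z": 0.0, "turn": 0.0}])

```text
t: 14.6
ee_pos: [0.555, -0.2223, 0.1048]
eef_rot: [-0.0, 0.857, 0.515, 0.0]
wrist_force: [0.2, 0.1, -0.6]
gripper_width: 0.225
grasp_force: 59.1
```

```bash
python3 chk.py
```

```text
14.6 tip board 0.024437112357316163 -0.024675317350246008 0.013098436339616132 [ 0.2061  0.1497 -0.62  ]
(0.0298, -0.03) tool -0.004552156706765634 0.006032468690817268
(0.0298, -0.12) tool -0.09372867978914308 0.01817939138498997
(0.0298, -0.14) tool -0.11354568491856026 0.02087870753925059
```

>>> send_rows(series=[{"x": -0.0026, "y": 0.0035, "z": 0.0, "turn": 0.0}, {"x": -0.0043, "y": 0.0057, "z": 0.0, "turn": 0.0}, {"x": -0.0043, "y": 0.0057, "z": 0.0, "turn": 0.0}, {"x": -0.0073, "y": 0.0061, "z": 0.0, "turn": 0.0}, {"x": -0.0122, "y": 0.0068, "z": 0.0, "turn": 0.0}, {"x": -0.0182, "y": 0.0076, "z": 0.0, "turn": 0.0}, {"x": -0.0246, "y": 0.0085, "z": 0.0, "turn": 0.0}, {"x": -0.0311, "y": 0.0094, "z": 0.0, "turn": 0.0}])

```text
t: 15.6
ee_pos: [0.5484, -0.2543, 0.1048]
eef_rot: [0.0, 0.857, 0.515, 0.0]
wrist_force: [0.0, 0.5, -0.7]
gripper_width: 0.222
grasp_force: 59.1
```

```bash
python3 chk.py
```

```text
15.6 tip board 0.02926270786644143 -0.05702800768940293 0.013149382437387641 [ 0.0469  0.4629 -0.6921]
(0.0298, -0.03) tool 0.026852931604126464 -0.003118003649663345
(0.0298, -0.12) tool -0.06232244989821206 0.00903729700117973
(0.0298, -0.14) tool -0.08213920134317615 0.011738474923589315
```

>>> send_rows(series=[{"x": -0.0065, "y": 0.001, "z": 0.0, "turn": 0.0}, {"x": -0.0132, "y": 0.0019, "z": 0.0, "turn": 0.0}, {"x": -0.02, "y": 0.0029, "z": 0.0, "turn": 0.0}, {"x": -0.0268, "y": 0.0038, "z": 0.0, "turn": 0.0}, {"x": -0.0336, "y": 0.0048, "z": 0.0, "turn": 0.0}, {"x": -0.0404, "y": 0.0058, "z": 0.0, "turn": 0.0}, {"x": -0.0472, "y": 0.0067, "z": 0.0, "turn": 0.0}, {"x": -0.054, "y": 0.0077, "z": 0.0, "turn": 0.0}])

```text
t: 16.6
ee_pos: [0.5299, -0.3055, 0.1049]
eef_rot: [-0.0, 0.857, 0.516, 0.0]
wrist_force: [-0.5, -0.2, -0.0]
gripper_width: 0.227
grasp_force: 59.1
```

>>> send_rows(series=[{"x": -0.0065, "y": 0.0009, "z": 0.0, "turn": 0.0}, {"x": -0.013, "y": 0.0018, "z": 0.0, "turn": 0.0}, {"x": -0.019, "y": 0.0027, "z": 0.0, "turn": 0.0}, {"x": -0.024, "y": 0.0034, "z": 0.0, "turn": 0.0}, {"x": -0.028, "y": 0.004, "z": 0.0, "turn": 0.0}, {"x": -0.029, "y": 0.0041, "z": 0.0, "turn": 0.0}, {"x": -0.029, "y": 0.0041, "z": 0.0, "turn": 0.0}, {"x": -0.029, "y": 0.0041, "z": 0.0, "turn": 0.0}])

```text
t: 17.6
ee_pos: [0.5202, -0.3324, 0.1048]
eef_rot: [-0.0, 0.857, 0.516, 0.0]
wrist_force: [-0.2, -0.1, -0.6]
gripper_width: 0.224
grasp_force: 59.1
```

```bash
python3 chk.py; python3 -c "
from h import *
print(status.sense()['ee_pos'],status.sense()['eef_rot'])"
```

```text
17.6 tip board 0.02978210102710923 -0.14000794598462904 0.013132797652200406 [-0.1779 -0.1232 -0.6388]
(0.0298, -0.03) tool 0.10900931607059802 -0.01478910105282788
(0.0298, -0.12) tool 0.019828288883981155 -0.002675291167415629
(0.0298, -0.14) tool 1.0282842510769553e-05 1.66665848982172e-05
[ 0.52021905 -0.33237807  0.1048328 ] [-3.27589166e-05  8.56803384e-01  5.15643244e-01  6.81766369e-05]
```

The tip is 20 mm past the open end and still low. Now I lift and carry it back to the ring.

>>> send_rows(series=[{"x": 0.0, "y": 0.0, "z": -0.006, "turn": 0.0}, {"x": 0.0, "y": 0.0, "z": -0.018, "turn": 0.0}, {"x": 0.0, "y": 0.0, "z": -0.038, "turn": 0.0}, {"x": 0.0, "y": 0.0, "z": -0.06, "turn": 0.0}, {"x": 0.0, "y": 0.0, "z": -0.085, "turn": 0.0}, {"x": 0.0, "y": 0.0, "z": -0.108, "turn": 0.0}, {"x": 0.0, "y": 0.0, "z": -0.123, "turn": 0.0}, {"x": 0.0, "y": 0.0, "z": -0.13, "turn": 0.0}])

```text
t: 18.6
ee_pos: [0.5203, -0.3327, 0.2362]
eef_rot: [0.001, 0.857, 0.516, 0.0]
wrist_force: [0.1, 0.0, -1.5]
gripper_width: 0.229
grasp_force: 59.1
```

>>> send_rows(series=[{"x": 0.01, "y": -0.0053, "z": 0.0, "turn": 0.0}, {"x": 0.03, "y": -0.0159, "z": 0.0, "turn": 0.0}, {"x": 0.06, "y": -0.0318, "z": 0.0, "turn": 0.0}, {"x": 0.095, "y": -0.0503, "z": 0.0, "turn": 0.0}, {"x": 0.13, "y": -0.0689, "z": 0.0, "turn": 0.0}, {"x": 0.165, "y": -0.0874, "z": 0.0, "turn": 0.0}, {"x": 0.2, "y": -0.106, "z": 0.0, "turn": 0.0}, {"x": 0.235, "y": -0.1245, "z": 0.0, "turn": 0.0}])

```text
t: 19.6
ee_pos: [0.5191, -0.0638, 0.2343]
eef_rot: [-0.0, 0.857, 0.516, -0.0]
wrist_force: [1.1, -0.5, -1.3]
gripper_width: 0.228
grasp_force: 59.1
```

>>> send_rows(series=[{"x": 0.035, "y": -0.0186, "z": 0.0, "turn": 0.0}, {"x": 0.07, "y": -0.0371, "z": 0.0, "turn": 0.0}, {"x": 0.105, "y": -0.0557, "z": 0.0, "turn": 0.0}, {"x": 0.14, "y": -0.0742, "z": 0.0, "turn": 0.0}, {"x": 0.175, "y": -0.0927, "z": 0.0, "turn": 0.0}, {"x": 0.205, "y": -0.1087, "z": 0.0, "turn": 0.0}, {"x": 0.23, "y": -0.1219, "z": 0.0, "turn": 0.0}, {"x": 0.245, "y": -0.13, "z": 0.0, "turn": 0.0}])

```text
t: 20.6
ee_pos: [0.5185, 0.213, 0.2343]
eef_rot: [-0.0, 0.856, 0.517, -0.0]
wrist_force: [0.3, -0.4, -0.9]
gripper_width: 0.224
grasp_force: 59.1
```

>>> send_rows(series=[{"x": 0.012, "y": -0.0063, "z": 0.0, "turn": 0.0}, {"x": 0.022, "y": -0.0117, "z": 0.0, "turn": 0.0}, {"x": 0.028, "y": -0.0148, "z": 0.0, "turn": 0.0}, {"x": 0.0297, "y": -0.0156, "z": 0.0, "turn": 0.0}, {"x": 0.0297, "y": -0.0156, "z": 0.0, "turn": 0.0}, {"x": 0.0297, "y": -0.0156, "z": 0.0, "turn": 0.0}, {"x": 0.0297, "y": -0.0156, "z": 0.0, "turn": 0.0}, {"x": 0.0297, "y": -0.0156, "z": 0.0, "turn": 0.0}])

```text
t: 21.6
ee_pos: [0.5203, 0.2441, 0.2349]
eef_rot: [0.0, 0.857, 0.515, 0.0]
wrist_force: [-0.1, 0.6, -0.7]
gripper_width: 0.229
grasp_force: 59.1
```

```bash
python3 - <<'E'
from h import *
np.set_printoptions(precision=4,suppress=True)
s=status.sense(); I=info("wrist"); im=vision.camera("wrist"); cv2.imwrite("pics/w8.png",im)
e=np.array(s['ee_pos']);print(s['t'],e,s['eef_rot'],s['wrist_force'],s['grasp_force'])
a=2*np.arctan2(s['eef_rot'][2],s['eef_rot'][1]);d=np.array([.5204,.2445])-e[:2];print("to go tool",d@[np.cos(a),np.sin(a)],d@[np.sin(a),-np.cos(a)])
print(proj(0,e-[0,0,.0917],I),proj(0,[.5204,.2445,.06],I))
E
```

```text
21.6 [0.5203 0.2441 0.2349] [0.     0.8569 0.5154 0.    ] [-0.1225  0.6312 -0.75  ] 59.0626859664917
to go tool 0.00044173716310478726 -0.0001253863567534979
[321.0075 198.9968] [320.8787 175.06  ]
```

>>> send_rows(series=[{"x": 0.0004, "y": 0.0, "z": 0.01, "turn": 0.0}, {"x": 0.0004, "y": 0.0, "z": 0.03, "turn": 0.0}, {"x": 0.0004, "y": 0.0, "z": 0.05, "turn": 0.0}, {"x": 0.0004, "y": 0.0, "z": 0.07, "turn": 0.0}, {"x": 0.0004, "y": 0.0, "z": 0.09, "turn": 0.0}, {"x": 0.0004, "y": 0.0, "z": 0.11, "turn": 0.0}, {"x": 0.0004, "y": 0.0, "z": 0.122, "turn": 0.0}, {"x": 0.0004, "y": 0.0, "z": 0.13, "turn": 0.0}])

```text
t: 22.65
ee_pos: [0.5204, 0.2446, 0.1041]
eef_rot: [-0.0, 0.857, 0.516, -0.0]
wrist_force: [0.4, 0.3, -1.0]
gripper_width: 0.223
grasp_force: 59.1
```

>>> send_rows(series=[{"x": 0.0, "y": 0.0, "z": 0.001, "turn": 0.0}, {"x": 0.0, "y": 0.0, "z": 0.002, "turn": 0.0}, {"x": 0.0, "y": 0.0, "z": 0.0025, "turn": 0.0}, {"x": 0.0, "y": 0.0, "z": 0.0028, "turn": 0.0}, {"x": 0.0, "y": 0.0, "z": 0.0028, "turn": 0.0}, {"x": 0.0, "y": 0.0, "z": 0.0028, "turn": 0.0}, {"x": 0.0, "y": 0.0, "z": 0.0028, "turn": 0.0}, {"x": 0.0, "y": 0.0, "z": 0.0028, "turn": 0.0}])

```text
t: 23.65
ee_pos: [0.5205, 0.2446, 0.1021]
eef_rot: [-0.0, 0.857, 0.516, 0.0]
wrist_force: [-0.2, 0.2, 0.6]
gripper_width: 0.228
grasp_force: 59.1
```

Contact is just starting, so the raker is seated as before. I release slowly, then lift.

>>> send_rows(grip=0.06, series=[{"x": 0.0, "y": 0.0, "z": 0.0, "turn": 0.0}, {"x": 0.0, "y": 0.0, "z": 0.0, "turn": 0.0}, {"x": 0.0, "y": 0.0, "z": 0.0, "turn": 0.0}, {"x": 0.0, "y": 0.0, "z": 0.0, "turn": 0.0}, {"x": 0.0, "y": 0.0, "z": 0.0, "turn": 0.0}, {"x": 0.0, "y": 0.0, "z": 0.0, "turn": 0.0}, {"x": 0.0, "y": 0.0, "z": 0.0, "turn": 0.0}, {"x": 0.0, "y": 0.0, "z": 0.0, "turn": 0.0}])

```text
t: 24.65
ee_pos: [0.5204, 0.2446, 0.102]
eef_rot: [-0.0, 0.857, 0.516, 0.0]
wrist_force: [-0.4, 0.1, 0.1]
gripper_width: 0.703
grasp_force: 0.0
```

>>> send_rows(series=[{"x": 0.0, "y": 0.0, "z": -0.005, "turn": 0.0}, {"x": 0.0, "y": 0.0, "z": -0.015, "turn": 0.0}, {"x": 0.0, "y": 0.0, "z": -0.035, "turn": 0.0}, {"x": 0.0, "y": 0.0, "z": -0.06, "turn": 0.0}, {"x": 0.0, "y": 0.0, "z": -0.09, "turn": 0.0}, {"x": 0.0, "y": 0.0, "z": -0.12, "turn": 0.0}, {"x": 0.0, "y": 0.0, "z": -0.145, "turn": 0.0}, {"x": 0.0, "y": 0.0, "z": -0.167, "turn": 0.0}])

```text
t: 25.65
ee_pos: [0.5204, 0.2448, 0.2716]
eef_rot: [0.0, 0.857, 0.516, 0.001]
wrist_force: [0.3, -0.0, 0.0]
gripper_width: 0.705
grasp_force: 0.0
```

>>> send_rows(series=[{"x": 0.0, "y": 0.0, "z": 0.0, "turn": 0.0}, {"x": 0.0, "y": 0.0, "z": 0.0, "turn": 0.0}, {"x": 0.0, "y": 0.0, "z": 0.0, "turn": 0.0}, {"x": 0.0, "y": 0.0, "z": 0.0, "turn": 0.0}, {"x": 0.0, "y": 0.0, "z": 0.0, "turn": 0.0}, {"x": 0.0, "y": 0.0, "z": 0.0, "turn": 0.0}, {"x": 0.0, "y": 0.0, "z": 0.0, "turn": 0.0}, {"x": 0.0, "y": 0.0, "z": 0.0, "turn": 0.0}])

```text
t: 26.65
ee_pos: [0.5204, 0.2446, 0.269]
eef_rot: [-0.0, 0.857, 0.516, 0.0]
wrist_force: [0.8, -0.9, -0.3]
gripper_width: 0.704
grasp_force: 0.0
```

```bash
python3 - <<'E'
from h import *
im=vision.camera("wrist");s=status.sense();print(s['t'],s['ee_pos'],s['gripper_width'],s['wrist_force'])
old=cv2.imread("pics/w4.png")
o=np.hstack([cv2.resize(x[110:290,250:400],None,fx=2.6,fy=2.6) for x in(old,im)]);cv2.imwrite("pics/end.png",o);print(o.shape)
E
```

```text
26.7 [0.52044275 0.24459694 0.26906954] 0.7042801054042364 [-0.6015328   0.16445417 -0.18830517]
(468, 780, 3)
```

View pics/end.png

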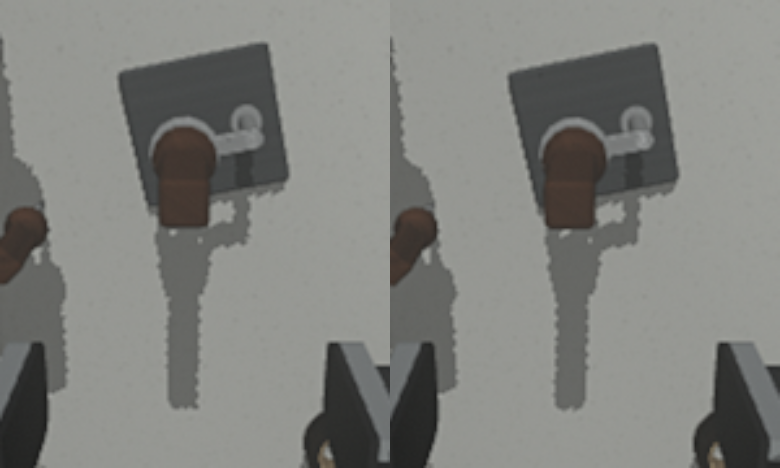

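Before (left) and after (right) nearly match: the raker stands in the ring, with its top only about 2 px over from before (under 2° of lean). The fingers are clear, so I hand in.

```bash
python3 -c "
from bench import finish_job
print(finish_job())"
```

```text
the job is handed in; nothing more can be done
None
```

The middle-sized raker was drawn slowly through the whole joint, 20 mm past its open end and without lifting, then stood back in its ring and let go; the job is handed in at about 27 s of the 72 s allowed, and the hand-in gave no verdict.

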